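Drive the stuck axle pin out of a peristaltic pump rotor

TASK

The black roller of the pump rotor on the service stand is worn: take the drift punch from its wooden block, find the open bore above the black roller by feel, and press the stuck axle pin steadily down until it is wholly out of the rotor and stands in the pan. Never push on the rotor or the pin with more than 25 N, or the bosses crack. Then stand the drift back in its hole in the block, fully down, and leave the other things as they are.

Things in the scene. Friction and masses are not known exactly. Their poses are not given: they have to be found in the camera images.
- stand: aluminium service stand, fixed: round catch pan 132 mm across, rim 16 mm high, with a post in its middle that carries the pump rotor (two four-armed aluminium plates with three white rollers and a black one between, 95 mm across, lying flat 43 to 83 mm above the origin; a brass nut in its middle reaches 99 mm). Origin: centre of the underside, on the post axis; z up.
- rotor_top (a point): point on the post axis at the height of the flat boss tops, 83 mm above the bench. Beware: the rotor's hub is wider than the stud and is clamped off this axis: 2.5 to 4.5 mm along the stand's x, to either side, and as much along its y, unmeasured. Poses do not tell where the bore is, it must be felt for (or seen). The rotor does not shift while worked on.
- rotor (a joint): angle of the clamped rotor, rad: the black roller's bore lies in the direction stand yaw + this value (0: along the stand's x; counter-clockwise from above positive), 34 mm from the rotor's own axis. The bore is an open 9 mm hole straight down in a flat boss 25 mm across; the 8 mm pin begins 5 mm or a little more below the boss top. It does not turn.
- axle_pin (a joint): how far the steel axle pin of the black roller has been driven down, m: at 0 its top is 5 mm below the boss top (it may start up to 4 mm lower; its head is underneath, it can only go down); at 0.036 it stands on its head on the pan floor, wholly out of the rotor: a hard stop. Pin 8 mm across. Sticky all the way: about 10 N when pushed slowly, 2 N more per 10 mm/s; it does not spring back or fall.
- punch: steel drift punch, loose, about 0.12 kg, standing upright in the wooden block nose down. Round nose 6.5 mm across and 46 mm long, then a flat shoulder and a round knurled body 16 mm across and 80 mm long, with a red band just above the shoulder. Total 126 mm. Origin: centre of the nose's tip; z runs up along the drift to its head. Grip it by the body, about 95 mm above the tip.
- block: wooden tool block, fixed, 46 x 86 x 54 mm (x, y, z); origin: centre of its underside. Three holes in its top; the widest takes the drift's nose, the two thin ones stay empty.
- block_hole (a point): centre of the mouth of the drift's hole in the block's top, 11 mm across, going right through, 54 mm above the bench. With the shoulder down on the block top the drift's tip is 46 mm below this point.
- new_roller: new white roller, loose bystander on the bench, a ring 26 mm across and 23 mm high; origin: centre of its underside.
- cup: specimen cup with yellow lid, loose bystander, 57 mm across, 61 mm high; origin: centre of its underside.
- forceps_1: steel forceps lying on the bench, loose bystander, 126 x 18 x 9 mm (long along its y); origin: centre of its underside.
Mind the look-alikes: they are no part of the job. Several things have the shape of the block; the one meant has the colours described above.

How it is judged (in metres and radians):
On the way, in this order (a step that is already met when the one before it is completed fails the run):
1. the drift's nose is down the bore and is pushing the pin, which has gone past 8 mm (value of joint axle_pin above 0.008 m and contact force between punch and rotor above 2 N), for 0.1 s.
2. the pin has gone down at least 34 of its 36 mm (value of joint axle_pin above 0.034 m), for 0.1 s.
At the end, for the whole second after the job is handed in: The pin has gone down at least 34 of its 36 mm, into the pan; the drift stands released and still in its hole in the block: tip within 5 mm of the hole's axis and at least 42 mm below its mouth, within 0.1 rad of upright (value of joint axle_pin above 0.034 m and horizontal distance between punch and block_hole below 0.005 m and z of punch in the frame of block_hole below -0.042 m and angle between punch's own z axis and vertical below 0.1 rad and linear speed of punch below 0.02 m/s and contact force between punch and the fingers below 0.3 N); the robot touches nothing.
It fails at once if the drift presses on the rotor or the pin with more than 25 N (contact force between punch and rotor above 25 N).
It fails at once if a bystander (new white roller, specimen cup, forceps) is moved by more than 20 mm (distance of any of new_roller, cup, forceps_1 from where it was at the start of the episode above 0.02 m).
It also fails if it takes over 72 s, if anything falls off the work surface, if the arm or the gripper's body presses on something with over 40 N, if the wrist force passes 120 N, or if a joint passes its speed limit or range.

ROBOT

A 6-joint arm with a two-finger parallel gripper is mounted at the origin on a cart in front of the work surface, level with it; the furniture and walls round the work are solid. World frame = base frame: x ahead of the robot, y to its left, z up, the work surface at z = 0. Lengths are in m, angles in degrees, forces in N, time in s.
With the tool pointing down it reaches from about 0.35 to 0.875 m from the base axis. Payload 4.2 kg.
Tool frame: the origin (TCP) lies on the front face of the gripper's body, between the roots of the fingers; the fingertips stand finger_overhang ahead of it and the grasp point (between the pads) lies 51 mm ahead of it (finger_overhang is the distance from the TCP to the fingertips, in m); z points along the fingers, y is the line along which they close (so a half turn about z gives the same grasp; the last joint's range is limited). The gripper opens to 87 mm and grips with 3 to 60 N. Pads are 19 mm wide; open, the fingers measure 117 mm over their backs; the gripper's body (75 mm by 190 mm) begins 51 mm behind the grasp point.
Start: joints at [-52.506, 22.042, 0.453, 0, -68.411, -14.817], TCP at [0.241, -0.577, 0.292] pointing down, gripper open.
Joint ranges: [-179.83, 179.83], [-69.29, 118.12], [-61.27, 80.66], [-181.25, 117.63], [-171.15, -9.14], [-177.46, 177.46]. Speed limits (degrees/s): [159.86, 159.86, 180, 180, 180, 180].

INTERFACE

Orientations are given as a 3x3 rotation matrix whose columns are the frame's x, y, z axes.
In Python, from station import sense, capture, camera_model, finish_job, finger_overhang gives the robot as it stands. The module is installed in compiled form; this text tells all that it offers.
- The arm moves only by the tool jog_arm, never from a script. Its argument "rows" is a list that holds one entry, the list of rows, each a list of 4 numbers: the shift along the tool's x, y, z in m, then the turn about the tool's z in rad. A call has 1 to 20 rows; each row shifts and turns the commanded pose from where the row before left it, along the tool's axes as they then stand; what a row does not reach is not made up. A row lasts 1/8 s, in which the tool goes at most 62.5 mm and 10.7 degrees, less where a joint would pass 70% of its speed; a pose out of reach is approached as far as the arm can. A call is refused whole if a number of a shift passes 0.0625 or a number of a turn 0.188, either way. A call with a gripper value outside its range is refused whole. "claw" is the opening, from 0 (shut) to 1 (fully open), set as the call begins (left out, the last holds). The fingers move at their own pace and stop on an object; the grip force is fixed at half the most. Time passes only in rows, so rows that do not move let the fingers close. It gives the time, the measured TCP pose, the force, the opening and the grip force at its end, in the units of the state.
- sense(): the state, without advancing time (a new reading comes with each control period).
- capture(name): name is "scene" or "top" or "wrist"; returns the picture (384x512x3 uint8, red, green, blue); there is no depth.
- camera_model(name): a dict with "fovy" (degrees; the focal length in pixels is half the picture's height over the tangent of half this angle, whatever the lens; pixels are square), "cx", "cy" (the principal point, pixels), "eye" and "rotation" of the camera in the world. Camera axes: x right, y down, z forward; pixel columns grow to the right and rows downward; lengths in m; the calibration is good to about 2 mm. A picture is of the moment at which its call begins: read the wrist's pose just before it. camera_model takes no time and is no camera call; for the wrist camera it gives the pose at the moment of the call.
- finish_job(): hands the job in; it is judged then, once.
The state is a dict: "time_s": time; "joints": joint angles; "joint_velocities": joint speeds; "effort": joint torques, N m; "tcp_pos": TCP position; "ee_rot": TCP orientation; "wrist_force": force on the tool from outside, world axes, zero at the start; "moment": the same for the moment, N m; "gripper_width": opening from 0.0 (shut) to 1.0 (fully open); "gripper_force": force on a finger pad.
Only numpy, scipy, OpenCV 4.12 (cv2) and the standard library are available. Lean on these libraries where they do the work, as an engineer would, in place of code of your own. Each camera call takes 0.05 s, during which the arm holds its last target. There are 200 camera calls.

## Working session

There is one attempt and no reset: what is moved stays moved. The work goes in short steps, Python scripts to look and compute and a tool call to move; the robot and the scene stay as the last step left them, time stands still between calls to the robot, and variables do not carry over. Pictures are saved under pics/ and viewed, at most 10 in all, crops included, and the job is handed in when it is done.

Besides the shell and the picture viewer there is one more tool, called after "Call:" as name([rows], argument=value, ...), one row to a line, values as JSON. jog_arm: Moves the arm, as the interface text tells. Its arguments: {"type":"object","properties":{"rows":{"type":"array"},"claw":{"type":"number"}},"required":["rows"]}

```bash
mkdir -p pics
python3 - <<'E'
from station import *
import cv2,numpy as np
print(sense()); print(finger_overhang)
for n in("scene","top"):
    im=capture(n); cv2.imwrite(f"pics/{n}0.png",im[...,::-1]); print(n,camera_model(n))
print(camera_model("wrist"))
a=cv2.imread("pics/scene0.png");b=cv2.imread("pics/top0.png")
E
```

```text
{'time_s': 0.0, 'joints': array([-5.25057143e+01,  2.20881574e+01,  3.78152690e-01, -2.94401511e-02,
       -6.84109534e+01, -1.48191527e+01]), 'joint_velocities': array([ 0.11598076, -0.02245041, -0.04573428,  0.00848879, -0.00303691,
       -0.02947962]), 'effort': array([-1.23400398e-03, -3.90667498e+01,  1.87402654e+01,  4.21993107e+00,
        1.10889706e-02, -1.89799180e-04]), 'tcp_pos': array([ 0.24080728, -0.57623942,  0.2911746 ]), 'ee_rot': array([[-9.22778516e-01, -3.85329715e-01, -9.05892215e-04],
       [-3.85330771e-01,  9.22776426e-01,  1.96576856e-03],
       [ 7.84669413e-05,  2.16303714e-03, -9.99997658e-01]]), 'wrist_force': array([-0.69933172,  0.70122884, -0.010168  ]), 'moment': array([ 0.00347816, -0.02779707, -0.01906211]), 'gripper_force': 0.0, 'gripper_width': 0.9956850859345768}
0.0697
scene {'fovy': 51.307529936959746, 'cx': 257.9211704115645, 'cy': 193.57265523911175, 'eye': array([-0.24042515,  0.72708915,  0.65000714]), 'rotation': array([[-0.81154781, -0.23297291,  0.53582998],
       [-0.58403432,  0.35036483, -0.73222155],
       [-0.01714819, -0.9071759 , -0.42040198]])}
top {'fovy': 57.54126077996785, 'cx': 249.7080062779995, 'cy': 193.99442619743508, 'eye': array([ 0.31706753, -0.25127477,  1.15034182]), 'rotation': array([[ 0.02859355, -0.98523591,  0.16879752],
       [-0.9995329 , -0.03000387, -0.00580985],
       [ 0.01078865, -0.16855255, -0.98563363]])}
{'fovy': 60.79278138827056, 'cx': 259.0069309036908, 'cy': 188.18391561564542, 'eye': array([ 0.17228607, -0.60482966,  0.38266722]), 'rotation': array([[-0.3865578 ,  0.88729766,  0.25154706],
       [ 0.92226342,  0.37136787,  0.10731303],
       [ 0.0018021 ,  0.27347534, -0.96187732]])}
```

View pics/top0.png

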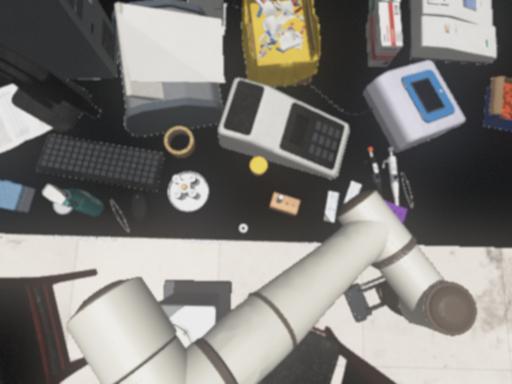

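View pics/scene0.png

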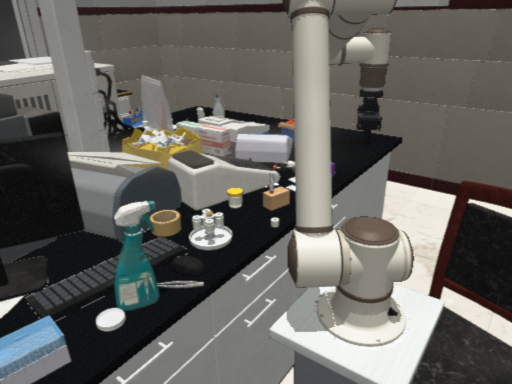

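The top view shows the stand at (188,192), the orange-wood block at (285,203), the cup at (259,165), the new roller at (243,228) and the forceps at (119,215). The scene view shows the stand at (211,232) and the block at (276,198). I'll enlarge both and cast rays.

```bash
cat > h.py <<'E'
from station import *
import numpy as np,cv2
def ray(m,u,v):
    f=192/np.tan(np.radians(m["fovy"]/2)); d=m["rotation"]@np.array([(u-m["cx"])/f,(v-m["cy"])/f,1]); return m["eye"],d
def onz(m,u,v,z):
    e,d=ray(m,u,v); return e+d*(z-e[2])/d[2]
def proj(m,p):
    f=192/np.tan(np.radians(m["fovy"]/2)); c=m["rotation"].T@(np.array(p)-m["eye"]); return f*c[0]/c[2]+m["cx"],f*c[1]/c[2]+m["cy"]
E
python3 - <<'E'
from h import *
a=cv2.imread("pics/top0.png");s=cv2.imread("pics/scene0.png")
r=lambda im,x,y,w,h,k:cv2.resize(im[y:y+h,x:x+w],None,fx=k,fy=k,interpolation=cv2.INTER_CUBIC)
t=r(a,160,150,160,90,5); l=np.hstack([r(s,180,190,67,50,6)[:, :400],r(s,245,150,67,50,6)[:, :400]]) 
cv2.imwrite("pics/crop1.png",np.vstack([cv2.resize(t,(800,450))[:300+0] if 0 else cv2.resize(t,(533,300)).copy() if 0 else cv2.copyMakeBorder(cv2.resize(t,(533,300)),0,0,0,267,0),l]))
m=camera_model("top")
print("stand",onz(m,188,192,.05),"block",onz(m,285,203,.054),"cup",onz(m,259,165,.061),"roller",onz(m,243,228,.02),"fc",onz(m,119,215,.005))
hsv=cv2.cvtColor(a,cv2.COLOR_BGR2HSV)
k=cv2.inRange(hsv,(5,70,90),(22,255,255)); k[:, :265]=0;k[:, 305:]=0;k[:185]=0;k[225:]=0
c=max(cv2.findContours(k,0,2)[0],key=cv2.contourArea);print(cv2.minAreaRect(c),cv2.boxPoints(cv2.minAreaRect(c)))
E
```

```text
stand [ 0.5059693  -0.06083135  0.05      ] block [ 0.47927533 -0.37041682  0.054     ] cup [ 0.59883388 -0.28478708  0.061     ] roller [ 0.39876106 -0.23949232  0.02      ] fc [0.43039259 0.16802572 0.005     ]
((284.6500244140625, 203.04998779296875), (29.725406646728516, 17.39252471923828), 18.43494987487793) [[267.80002 206.59999]
 [273.30002 190.09999]
 [301.50003 199.49998]
 [296.00003 215.99998]]
```

View pics/crop1.png

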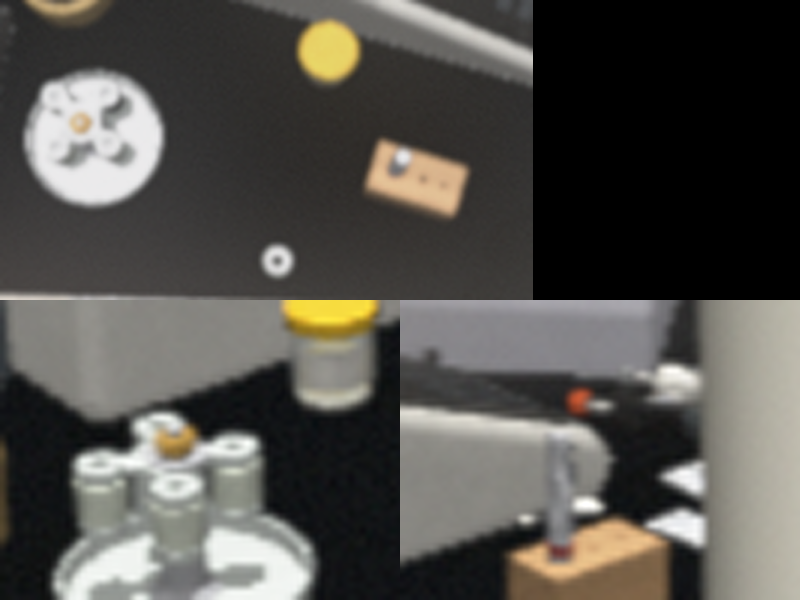

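The top crop has the drift upright in the orange block with the two thin holes beside it. It is the only such block. In the scene crop the three near rollers are white, so the black one is the far roller, whose top is about (206,211). I'll check it from closer with the wrist camera.

Call:
jog_arm([
  [[-0.04, 0.016, 0, 0], [-0.04, 0.016, 0, 0], [-0.04, 0.016, 0, 0], [-0.04, 0.016, 0, 0], [-0.04, 0.016, 0, 0], [-0.04, 0.016, 0, 0], [-0.04, 0.016, 0, 0], [0, 0, 0, 0], [0, 0, 0, 0]],
])

```text
time_s: 1.23
tcp_pos: [0.4558, -0.3653, 0.2918]
ee_rot: [[-0.923, -0.386, -0.001], [-0.386, 0.923, 0.0], [0.001, 0.001, -1.0]]
wrist_force: [0.7, 0.3, -0.3]
gripper_width: 0.997
gripper_force: 0.0
```

Run:
```python
from h import *
s=sense();print(s["tcp_pos"],s["time_s"],s["joints"])
m=camera_model("wrist");im=capture("wrist");np.save("w1.npy",m,allow_pickle=True);cv2.imwrite("pics/w1.png",im[...,::-1])
for p in [(.479,-.37,.054),(.506,-.061,.083)]: print(proj(m,p))
```

```text
[ 0.45582923 -0.36531646  0.29182227] 1.225 [-2.28343877e+01  1.81157788e+01 -5.49050246e+00 -1.67429530e-03
 -6.64606063e+01 -4.44739647e+01]
(np.float64(245.8324114767923), np.float64(188.47115958551203))
(np.float64(500.0428638941571), np.float64(324.21916558792833))
```

View pics/w1.png

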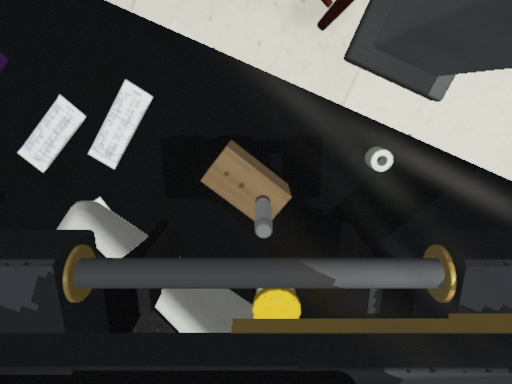

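The wrist view shows the block at (246,187) with the two thin holes at (226,173) and (241,185). The drift stands with its red band at (262,199) and its head at (263,229). I'll cast the head at z=0.134 and check it against the band at z=0.056.

Run:
```python
from h import *
m=np.load("w1.npy",allow_pickle=True).item();a=cv2.imread("pics/w1.png");h=cv2.cvtColor(a,cv2.COLOR_BGR2HSV)
R=cv2.inRange(h,(165,60,40),(180,255,255));R[:, :240]=0;R[:,285:]=0;R[:180]=0;R[215:]=0
ys,xs=np.nonzero(R);print("band",len(xs),xs.min(),xs.max(),ys.min(),ys.max())
G=cv2.inRange(h,(0,0,60),(180,70,255));G[:, :245]=0;G[:,285:]=0;G[:190]=0;G[242:]=0
for y in range(200,242,3):
    x=np.nonzero(G[y])[0];print(y,(x.min(),x.max()) if len(x) else "",a[y,263])
for u,v,z in [(263,229,.134),(262,200,.058),(262,203,.054)]:print(onz(m,u,v,z))
print([proj(m,(.479+0,-.345,z)) for z in (.054,.134)])
t=camera_model("top");print("top head",onz(t,160+402/3.33,150+157/3.33,.134), "base",onz(t,160+398/3.33,150+172/3.33,.056))
```

```text
Traceback (most recent call last):
ValueError: zero-size array to reduction operation minimum which has no identity
```

Run:
```python
from h import *
m=np.load("w1.npy",allow_pickle=True).item();a=cv2.imread("pics/w1.png");h=cv2.cvtColor(a,cv2.COLOR_BGR2HSV)
G=cv2.inRange(h,(0,0,60),(180,75,255));G[:, :245]=0;G[:,285:]=0;G[:190]=0;G[242:]=0
for y in range(194,242,3):
    x=np.nonzero(G[y])[0];print(y,(x.min(),x.max()) if len(x) else "",a[y,263],h[y,263])
for u,v,z in [(263,229,.134),(262,200,.058),(262,203,.054)]:print(onz(m,u,v,z))
t=camera_model("top");print("top head",onz(t,160+402/3.33,150+157/3.33,.134), "base",onz(t,160+398/3.33,150+172/3.33,.056))
```

```text
194  [ 88 111 130] [ 16  82 130]
197 (np.int64(261), np.int64(263)) [65 66 92] [ 1 75 92]
200 (np.int64(256), np.int64(268)) [108 107 105] [100   7 108]
203 (np.int64(255), np.int64(270)) [107 107 105] [ 90   5 107]
206 (np.int64(255), np.int64(270)) [107 106 105] [105   5 107]
209 (np.int64(255), np.int64(270)) [107 107 104] [ 90   7 107]
212 (np.int64(255), np.int64(271)) [107 107 104] [ 90   7 107]
215 (np.int64(255), np.int64(271)) [106 106 103] [ 90   7 106]
218 (np.int64(254), np.int64(272)) [88 87 86] [105   6  88]
221 (np.int64(254), np.int64(271)) [95 94 93] [105   5  95]
224 (np.int64(254), np.int64(272)) [115 115 113] [ 90   4 115]
227 (np.int64(255), np.int64(272)) [133 132 129] [ 98   8 133]
230 (np.int64(255), np.int64(272)) [134 133 130] [ 98   8 134]
233 (np.int64(255), np.int64(271)) [134 133 131] [100   6 134]
236 (np.int64(258), np.int64(269)) [134 134 131] [ 90   6 134]
239  [19 20 22] [10 35 22]
[ 0.48331742 -0.34974574  0.134     ]
[ 0.4829494  -0.35001366  0.058     ]
[ 0.48719944 -0.34817676  0.054     ]
top head [ 0.48448358 -0.34890044  0.134     ] base [ 0.4827683  -0.35278424  0.056     ]
```

Band and head agree, giving the drift axis at (0.4835, -0.350). Next is a closer look at the rotor.

Call:
jog_arm([
  [[-0.023, 0.033, 0.005, 0], [-0.023, 0.033, 0.005, 0], [-0.023, 0.033, 0.005, 0], [-0.023, 0.033, 0.005, 0], [-0.023, 0.033, 0.005, 0], [-0.023, 0.033, 0.005, 0], [-0.023, 0.033, 0.005, 0], [-0.023, 0.033, 0.005, 0], [0, 0, 0, 0], [0, 0, 0, 0]],
])

```text
time_s: 2.52
tcp_pos: [0.5239, -0.0518, 0.2523]
ee_rot: [[-0.923, -0.385, -0.0], [-0.385, 0.923, -0.0], [0.0, -0.0, -1.0]]
wrist_force: [0.2, -0.5, 0.2]
gripper_width: 0.998
gripper_force: 0.0
```

Run:
```python
from h import *
s=sense();print(s["tcp_pos"],s["time_s"])
m=camera_model("wrist");im=capture("wrist");np.save("w2.npy",m,allow_pickle=True);cv2.imwrite("pics/w2.png",im[...,::-1])
u,v=map(int,proj(m,(.506,-.061,.083)));print(u,v)
y0=max(v-90,0);x0=u-120;cv2.imwrite("pics/w2c.png",cv2.resize(im[y0:y0+180,x0:x0+240,::-1],(800,600),interpolation=cv2.INTER_CUBIC));print(x0,y0)
```

```text
[ 0.52387357 -0.0517847   0.2522861 ] 2.525
256 164
136 74
```

View pics/w2c.png

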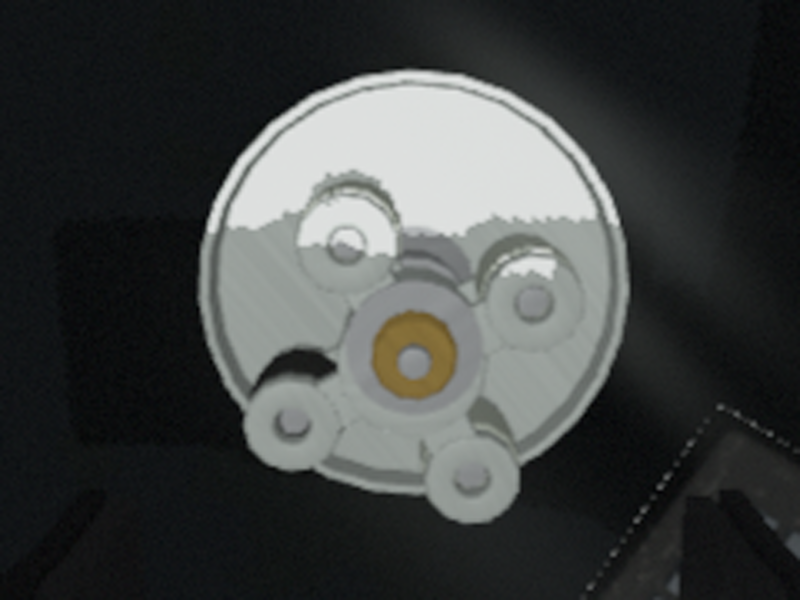

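This shows the rotor from above. The black roller is under the lower-left boss, crop (291,423), which is full-image (223.3,201). The other bosses are at crop (347,243), (533,300) and (472,478), all over white rollers. I'll measure all four bosses and test that they form a square of 34 mm radius.

Run:
```python
from h import *
m=np.load("w2.npy",allow_pickle=True).item();a=cv2.imread("pics/w2.png",0)
K=6;x0,y0=136,74
c=cv2.GaussianBlur(cv2.resize(a[y0:y0+180,x0:x0+240],None,fx=K,fy=K,interpolation=cv2.INTER_CUBIC),(0,0),3)
P=[]
for g in [(291,423),(472,478),(533,300),(347,243)]:
    g=np.array(g)*K/3.3333; X,Y=int(g[0]),int(g[1]); w=130
    q=c[Y-w:Y+w,X-w:X+w]
    for r in ((78,96),(28,40)):
        C=cv2.HoughCircles(q,cv2.HOUGH_GRADIENT_ALT if 0 else cv2.HOUGH_GRADIENT,1,400,param1=60,param2=8,minRadius=r[0],maxRadius=r[1])
        if C is None: print(r,None);continue
        k=C[0,0]; u=(X-w+k[0]+.5)/K-.5+x0; v=(Y-w+k[1]+.5)/K-.5+y0; p=onz(m,u,v,.083); print(r[0],np.round([u,v,k[2]/K],2),np.round(p,4))
        if r[0]>50:P.append(p[:2])
P=np.array(P);ct=P.mean(0);print(ct)
for p in P: d=p-ct;print(np.hypot(*d)*1e3,np.degrees(np.arctan2(d[1],d[0])))
print("nut",onz(m,136+414/3.333,74+361/3.333,.099))
```

```text
78 [223.   200.17  14.43] [ 0.5448 -0.0753  0.083 ]
28 [208.67 186.17   6.57] [ 0.538  -0.0906  0.083 ]
78 [276.83 215.    15.47] [ 0.5396 -0.0285  0.083 ]
28 [297.33 217.17   6.38] [ 0.5346 -0.0116  0.083 ]
78 [296.83 163.17  15.35] [ 0.4923 -0.0314  0.083 ]
28 [291.67 157.83   6.18] [ 0.4899 -0.0371  0.083 ]
78 [239.33 147.17  14.58] [ 0.4982 -0.0792  0.083 ]
28 [242.   130.5    5.58] [ 0.4851 -0.0822  0.083 ]
[ 0.51873505 -0.05360457]
33.95343576200784 -39.76253560116397
32.63082772699218 50.32332543043676
34.50555531329488 139.9394494392436
32.815761207721216 -128.71392322140926
nut [ 0.51468614 -0.05425848  0.099     ]
```

The square closes: radii are 32.6 to 34.5 mm, the angle is -39.6° and the centre is (0.5187, -0.0536). That puts the bore near (0.545, -0.0753). Next I go over the drift.

Call:
jog_arm([
  [[0.019, -0.0324, 0, 0], [0.019, -0.0324, 0, 0], [0.019, -0.0324, 0, 0], [0.019, -0.0324, 0, 0], [0.019, -0.0324, 0, 0], [0.019, -0.0324, 0, 0], [0.019, -0.0324, 0, 0], [0.019, -0.0324, 0, 0], [0, 0, 0, 0], [0, 0, 0, 0]],
], claw=1)

```text
time_s: 3.82
tcp_pos: [0.483, -0.3491, 0.2521]
ee_rot: [[-0.923, -0.384, -0.0], [-0.384, 0.923, 0.0], [0.0, 0.0, -1.0]]
wrist_force: [-0.1, 0.1, 0.9]
gripper_width: 0.998
gripper_force: 0.0
```

Call:
jog_arm([
  [[0, 0, 0.02, 0], [0, 0, 0.02, 0], [0, 0, 0.02, 0], [0, 0, 0.02, 0], [0, 0, 0.018, 0], [0, 0, 0, 0], [0, 0, 0, 0], [0, 0, 0, 0]],
])

```text
time_s: 4.82
tcp_pos: [0.4844, -0.3486, 0.1554]
ee_rot: [[-0.923, -0.386, 0.002], [-0.386, 0.923, -0.001], [-0.001, -0.001, -1.0]]
wrist_force: [-0.2, 0.9, -1.1]
gripper_width: 0.997
gripper_force: 0.0
```

Call:
jog_arm([
  [[0, 0, 0, 0], [0, 0, 0, 0], [0, 0, 0, 0], [0, 0, 0, 0], [0, 0, 0, 0], [0, 0, 0, 0], [0, 0, 0, 0], [0, 0, 0, 0], [0, 0, 0, 0], [0, 0, 0, 0]],
], claw=0)

```text
time_s: 6.08
tcp_pos: [0.4838, -0.3486, 0.1543]
ee_rot: [[-0.923, -0.385, 0.0], [-0.385, 0.923, -0.0], [-0.0, -0.0, -1.0]]
wrist_force: [0.1, 0.1, -0.4]
gripper_width: 0.175
gripper_force: 30.0
```

Call:
jog_arm([
  [[0, 0, -0.01, 0], [0, 0, -0.02, 0], [0, 0, -0.02, 0], [0, 0, -0.02, 0], [0, 0, -0.02, 0], [0, 0, -0.022, 0], [-0.02, 0.0286, 0, 0], [-0.02, 0.0286, 0, 0], [-0.02, 0.0286, 0, 0], [-0.02, 0.0286, 0, 0], [-0.02, 0.0286, 0, 0], [-0.02, 0.0286, 0, 0], [-0.02, 0.0286, 0, 0], [-0.02, 0.0286, 0, 0], [0, 0, 0, 0], [0, 0, 0, 0], [0, 0, 0, 0]],
])

```text
time_s: 8.2
tcp_pos: [0.543, -0.0766, 0.2663]
ee_rot: [[-0.923, -0.384, -0.0], [-0.384, 0.923, -0.0], [0.0, 0.0, -1.0]]
wrist_force: [-0.9, 0.9, -1.1]
gripper_width: 0.177
gripper_force: 30.0
```

Run:
```python
from h import *
s=sense();print(s["tcp_pos"],s["gripper_width"],s["wrist_force"])
R=s["ee_rot"];print(R.T@(np.array([.5455,-.075,s["tcp_pos"][2]])-s["tcp_pos"]),R)
m=camera_model("scene");a=capture("scene")[...,::-1];cv2.imwrite("pics/s3.png",a)
np.save("s3m.npy",m,allow_pickle=True)
b=capture("top")[...,::-1];cv2.imwrite("pics/t3.png",b)
cv2.imwrite("pics/s3c.png",cv2.resize(a[140:260,150:310],(800,600),interpolation=cv2.INTER_CUBIC))
```

```text
[ 0.54295011 -0.07662534  0.26634164] 0.17671116361047748 [-0.876893    0.85564734 -1.06778351]
[-2.97876396e-03  5.20256493e-04 -6.18118169e-07] [[-9.23163306e-01 -3.84407953e-01 -1.92283792e-04]
 [-3.84407945e-01  9.23163326e-01 -7.86386321e-05]
 [ 2.07738660e-04  1.31911767e-06 -9.99999978e-01]]
```

View pics/s3c.png

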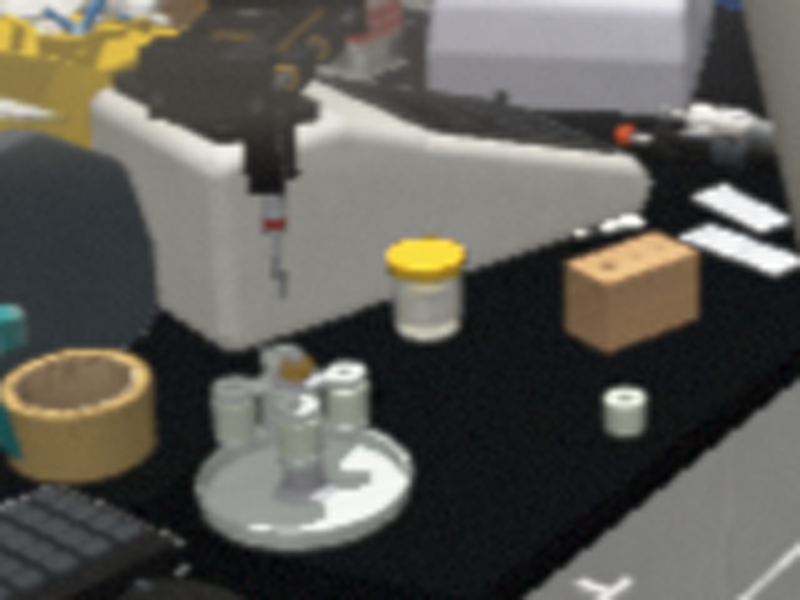

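The drift hangs straight in the gripper, tip near scene (207,199), above the far (black) boss at about (207,211). I'll correct by 3 mm and go to just above the boss.

Call:
jog_arm([
  [[-0.003, 0.0005, 0.01, 0], [0, 0, 0.01, 0], [0, 0, 0.01, 0], [0, 0, 0.003, 0], [0, 0, 0, 0], [0, 0, 0, 0], [0, 0, 0, 0]],
])

```text
time_s: 9.18
tcp_pos: [0.546, -0.0741, 0.2337]
ee_rot: [[-0.923, -0.386, 0.001], [-0.386, 0.923, 0.0], [-0.001, -0.0, -1.0]]
wrist_force: [-0.4, -0.3, -1.2]
gripper_width: 0.175
gripper_force: 30.0
```

Call:
jog_arm([
  [[0, 0, 0.001, 0], [0, 0, 0.001, 0], [0, 0, 0.0005, 0], [0, 0, 0, 0], [0, 0, 0, 0]],
])

```text
time_s: 9.8
tcp_pos: [0.5458, -0.0742, 0.2308]
ee_rot: [[-0.923, -0.386, 0.0], [-0.386, 0.923, -0.0], [-0.0, -0.0, -1.0]]
wrist_force: [-0.8, 0.0, -1.0]
gripper_width: 0.177
gripper_force: 30.0
```

Call:
jog_arm([
  [[0.0006, -0.0006, 0, 0], [0, 0, 0.0005, 0], [0, 0, 0.0005, 0], [0, 0, 0.0005, 0], [0, 0, 0, 0], [0, 0, 0, 0]],
])

```text
time_s: 10.55
tcp_pos: [0.5455, -0.0749, 0.2292]
ee_rot: [[-0.923, -0.386, -0.0], [-0.386, 0.923, 0.0], [0.0, 0.0, -1.0]]
wrist_force: [0.3, -0.1, -0.6]
gripper_width: 0.176
gripper_force: 30.0
```

Call:
jog_arm([
  [[0, 0, 0.0005, 0], [0, 0, 0.0003, 0], [0, 0, 0, 0]],
])

```text
time_s: 10.92
tcp_pos: [0.5455, -0.075, 0.2284]
ee_rot: [[-0.923, -0.386, -0.0], [-0.386, 0.923, -0.0], [0.0, 0.0, -1.0]]
wrist_force: [-0.8, 0.3, -1.7]
gripper_width: 0.175
gripper_force: 30.0
```

No contact at the boss-top level (0.2293), so the tip may already be in the bore. Going on in half-millimetre steps.

Call:
jog_arm([
  [[0, 0, 0.0005, 0], [0, 0, 0.0005, 0], [0, 0, 0, 0]],
])

```text
time_s: 11.3
tcp_pos: [0.5455, -0.075, 0.2274]
ee_rot: [[-0.923, -0.386, -0.0], [-0.386, 0.923, 0.0], [0.0, 0.0, -1.0]]
wrist_force: [0.1, 0.2, -0.9]
gripper_width: 0.175
gripper_force: 30.0
```

Call:
jog_arm([
  [[0, 0, 0.0005, 0], [0, 0, 0.0005, 0], [0, 0, 0, 0]],
])

```text
time_s: 11.68
tcp_pos: [0.5455, -0.075, 0.2264]
ee_rot: [[-0.923, -0.386, -0.0], [-0.386, 0.923, -0.0], [0.0, 0.0, -1.0]]
wrist_force: [0.0, -0.1, -1.2]
gripper_width: 0.178
gripper_force: 30.0
```

The tip is 3 mm below the boss top with no force, so it is in the bore. Going down to the pin.

Call:
jog_arm([
  [[0, 0, 0.0005, 0], [0, 0, 0.0005, 0], [0, 0, 0.0005, 0], [0, 0, 0.0005, 0], [0, 0, 0, 0]],
])

```text
time_s: 12.3
tcp_pos: [0.5455, -0.075, 0.2244]
ee_rot: [[-0.923, -0.386, -0.0], [-0.386, 0.923, 0.0], [0.0, 0.0, -1.0]]
wrist_force: [-0.5, -0.2, -2.0]
gripper_width: 0.176
gripper_force: 30.0
```

Call:
jog_arm([
  [[0, 0, 0.0005, 0], [0, 0, 0.0005, 0], [0, 0, 0.0005, 0], [0, 0, 0, 0]],
])

```text
time_s: 12.8
tcp_pos: [0.5456, -0.075, 0.2234]
ee_rot: [[-0.923, -0.386, 0.0], [-0.386, 0.923, -0.0], [-0.0, -0.0, -1.0]]
wrist_force: [-1.0, 0.0, 1.7]
gripper_width: 0.179
gripper_force: 30.0
```

Call:
jog_arm([
  [[0, 0, 0.0005, 0], [0, 0, 0.0005, 0], [0, 0, 0.0005, 0], [0, 0, 0, 0]],
])

```text
time_s: 13.3
tcp_pos: [0.5458, -0.075, 0.2231]
ee_rot: [[-0.922, -0.386, 0.001], [-0.386, 0.922, -0.0], [-0.001, -0.001, -1.0]]
wrist_force: [-3.1, 1.0, 7.6]
gripper_width: 0.176
gripper_force: 30.0
```

Pin touched at about 0.2236, so it starts about 0.7 mm lowered. Force is building at about 6 N/mm. Pressing on slowly.

Call:
jog_arm([
  [[0, 0, 0.0005, 0], [0, 0, 0.0005, 0], [0, 0, 0, 0]],
])

```text
time_s: 13.68
tcp_pos: [0.5458, -0.075, 0.2222]
ee_rot: [[-0.922, -0.386, 0.002], [-0.386, 0.922, -0.0], [-0.001, -0.001, -1.0]]
wrist_force: [-3.0, 0.9, 7.9]
gripper_width: 0.177
gripper_force: 30.0
```

Call:
jog_arm([
  [[0, 0, 0.0005, 0], [0, 0, 0.0005, 0], [0, 0, 0.0005, 0], [0, 0, 0.0005, 0]],
])

```text
time_s: 14.18
tcp_pos: [0.5458, -0.075, 0.2203]
ee_rot: [[-0.922, -0.386, 0.002], [-0.386, 0.922, -0.001], [-0.001, -0.001, -1.0]]
wrist_force: [-2.5, 1.3, 9.3]
gripper_width: 0.178
gripper_force: 30.0
```

Call:
jog_arm([
  [[0, 0, 0.0006, 0], [0, 0, 0.0006, 0], [0, 0, 0.0006, 0], [0, 0, 0.0006, 0], [0, 0, 0.0006, 0], [0, 0, 0.0006, 0], [0, 0, 0.0006, 0], [0, 0, 0.0006, 0], [0, 0, 0.0006, 0], [0, 0, 0.0006, 0]],
])

```text
time_s: 15.42
tcp_pos: [0.5459, -0.075, 0.2143]
ee_rot: [[-0.922, -0.386, 0.002], [-0.386, 0.922, -0.001], [-0.001, -0.001, -1.0]]
wrist_force: [-3.8, 0.7, 9.4]
gripper_width: 0.174
gripper_force: 30.0
```

Call:
jog_arm([
  [[0, 0, 0.0006, 0], [0, 0, 0.0006, 0], [0, 0, 0.0006, 0], [0, 0, 0.0006, 0], [0, 0, 0.0006, 0], [0, 0, 0.0006, 0], [0, 0, 0.0006, 0], [0, 0, 0.0006, 0], [0, 0, 0.0006, 0], [0, 0, 0.0006, 0]],
])

```text
time_s: 16.68
tcp_pos: [0.5458, -0.075, 0.2083]
ee_rot: [[-0.922, -0.386, 0.002], [-0.386, 0.922, -0.001], [-0.001, -0.001, -1.0]]
wrist_force: [-3.4, 0.7, 9.3]
gripper_width: 0.175
gripper_force: 30.0
```

Call:
jog_arm([
  [[0, 0, 0.0006, 0], [0, 0, 0.0006, 0], [0, 0, 0.0006, 0], [0, 0, 0.0006, 0], [0, 0, 0.0006, 0], [0, 0, 0.0006, 0], [0, 0, 0.0006, 0], [0, 0, 0.0006, 0], [0, 0, 0.0006, 0], [0, 0, 0.0006, 0], [0, 0, 0.0006, 0], [0, 0, 0.0006, 0], [0, 0, 0.0006, 0]],
])

```text
time_s: 18.3
tcp_pos: [0.5458, -0.075, 0.2005]
ee_rot: [[-0.922, -0.386, 0.002], [-0.386, 0.922, -0.0], [-0.001, -0.001, -1.0]]
wrist_force: [-2.2, 0.1, 9.0]
gripper_width: 0.177
gripper_force: 30.0
```

Call:
jog_arm([
  [[0, 0, 0.0006, 0], [0, 0, 0.0006, 0], [0, 0, 0.0006, 0], [0, 0, 0.0006, 0], [0, 0, 0.0006, 0], [0, 0, 0.0006, 0], [0, 0, 0.0006, 0], [0, 0, 0.0006, 0], [0, 0, 0.0006, 0], [0, 0, 0.0006, 0], [0, 0, 0.0006, 0], [0, 0, 0.0006, 0], [0, 0, 0.0006, 0]],
])

```text
time_s: 19.92
tcp_pos: [0.5459, -0.075, 0.1926]
ee_rot: [[-0.922, -0.386, 0.001], [-0.386, 0.922, -0.0], [-0.001, -0.001, -1.0]]
wrist_force: [-3.3, 0.9, 8.9]
gripper_width: 0.176
gripper_force: 30.0
```

Call:
jog_arm([
  [[0, 0, 0.0005, 0], [0, 0, 0.0005, 0], [0, 0, 0.0005, 0], [0, 0, 0.0005, 0], [0, 0, 0.0005, 0]],
])

```text
time_s: 20.55
tcp_pos: [0.5459, -0.075, 0.1901]
ee_rot: [[-0.922, -0.386, 0.001], [-0.386, 0.922, -0.0], [-0.001, -0.001, -1.0]]
wrist_force: [-2.6, 1.1, 9.2]
gripper_width: 0.176
gripper_force: 30.0
```

Call:
jog_arm([
  [[0, 0, 0.0004, 0], [0, 0, 0.0004, 0], [0, 0, 0, 0]],
])

```text
time_s: 20.92
tcp_pos: [0.5458, -0.075, 0.1892]
ee_rot: [[-0.922, -0.386, 0.001], [-0.386, 0.922, -0.0], [-0.001, -0.001, -1.0]]
wrist_force: [-1.1, 2.1, 8.0]
gripper_width: 0.174
gripper_force: 30.0
```

Call:
jog_arm([
  [[0, 0, 0.0004, 0], [0, 0, 0.0004, 0], [0, 0, 0, 0]],
])

```text
time_s: 21.3
tcp_pos: [0.5458, -0.075, 0.1884]
ee_rot: [[-0.922, -0.386, 0.001], [-0.386, 0.922, -0.0], [-0.001, -0.001, -1.0]]
wrist_force: [-3.9, 1.1, 9.0]
gripper_width: 0.173
gripper_force: 30.0
```

Call:
jog_arm([
  [[0, 0, 0.0004, 0], [0, 0, 0.0003, 0], [0, 0, 0, 0]],
])

```text
time_s: 21.68
tcp_pos: [0.5459, -0.075, 0.1879]
ee_rot: [[-0.922, -0.386, 0.002], [-0.386, 0.922, -0.001], [-0.001, -0.001, -1.0]]
wrist_force: [-2.5, 0.4, 9.7]
gripper_width: 0.172
gripper_force: 30.0
```

Call:
jog_arm([
  [[0, 0, 0.0003, 0], [0, 0, 0.0002, 0], [0, 0, 0, 0]],
])

```text
time_s: 22.05
tcp_pos: [0.546, -0.075, 0.1878]
ee_rot: [[-0.922, -0.386, 0.002], [-0.386, 0.922, -0.001], [-0.001, -0.001, -1.0]]
wrist_force: [-3.1, 1.6, 11.8]
gripper_width: 0.177
gripper_force: 30.0
```

The motion has stopped and force is rising, so the pin is at its hard stop (36 mm). Retracting and carrying the drift back to the hole.

Call:
jog_arm([
  [[0, 0, -0.005, 0], [0, 0, -0.01, 0], [0, 0, -0.015, 0], [0, 0, -0.02, 0], [0, 0, -0.02, 0], [0, 0, -0.01, 0], [0, 0, 0, 0], [0.02, -0.0286, 0, 0], [0.02, -0.0286, 0, 0], [0.02, -0.0286, 0, 0], [0.02, -0.0286, 0, 0], [0.02, -0.0286, 0, 0], [0.02, -0.0286, 0, 0], [0.02, -0.0286, 0, 0], [0.02, -0.0286, 0, 0], [0, 0, 0, 0], [0, 0, 0, 0], [0, 0, 0, 0]],
])

```text
time_s: 24.3
tcp_pos: [0.4862, -0.3469, 0.2653]
ee_rot: [[-0.922, -0.387, -0.001], [-0.387, 0.922, 0.0], [0.0, 0.001, -1.0]]
wrist_force: [0.5, 1.2, -2.0]
gripper_width: 0.175
gripper_force: 30.0
```

Run:
```python
from h import *
s=sense();R=s["ee_rot"];p=s["tcp_pos"];print(p,s["wrist_force"],R.T@(np.array([.4838,-.3486,p[2]])-p))
a=capture("scene")[...,::-1];b=capture("wrist")[...,::-1]
r=lambda im:cv2.resize(im,(400,300),interpolation=cv2.INTER_CUBIC)
cv2.imwrite("pics/s4.png",a);cv2.imwrite("pics/c4.png",np.hstack([r(a[185:260,160:260]),r(a[130:220,220:340])]))
```

```text
[ 0.48622507 -0.34693852  0.26526153] [ 0.49629562  1.17768746 -2.02190201] [ 2.87877838e-03 -5.95066230e-04  6.02248765e-07]
```

View pics/c4.png

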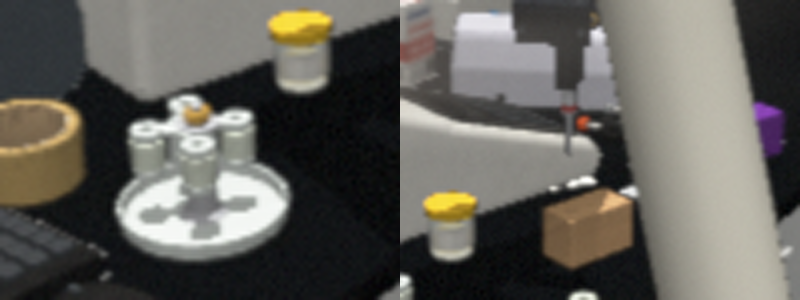

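The drift hangs upright above the block, and the rotor and other things are unchanged. Correcting and lowering to just above the hole.

Call:
jog_arm([
  [[0.0029, -0.0006, 0, 0], [0, 0, 0.02, 0], [0, 0, 0.02, 0], [0, 0, 0.01, 0], [0, 0, 0, 0], [0, 0, 0, 0], [0, 0, 0, 0]],
])

```text
time_s: 25.28
tcp_pos: [0.484, -0.3496, 0.2165]
ee_rot: [[-0.923, -0.386, 0.002], [-0.386, 0.923, -0.001], [-0.001, -0.001, -1.0]]
wrist_force: [-0.9, -1.2, -1.4]
gripper_width: 0.171
gripper_force: 30.0
```

Run:
```python
from h import *
s=sense();R=s["ee_rot"];p=s["tcp_pos"];print(p,s["wrist_force"],R.T@(np.array([.4838,-.3486,p[2]])-p))
```

```text
[ 0.48399448 -0.34959535  0.21645059] [-0.87131581 -1.24903036 -1.35433305] [-2.04473901e-04  9.93343800e-04 -1.03672045e-06]
```

Call:
jog_arm([
  [[-0.0002, 0.0008, 0, 0], [0, 0, 0.005, 0], [0, 0, 0.005, 0], [0, 0, 0.003, 0], [0, 0, 0.003, 0], [0, 0, 0.002, 0], [0, 0, 0.002, 0], [0, 0, 0, 0], [0, 0, 0, 0]],
])

```text
time_s: 26.4
tcp_pos: [0.4836, -0.3487, 0.1957]
ee_rot: [[-0.923, -0.386, 0.0], [-0.386, 0.923, -0.0], [-0.0, -0.0, -1.0]]
wrist_force: [-0.2, 0.3, -0.7]
gripper_width: 0.179
gripper_force: 30.0
```

The tip is 4.6 mm into the hole with no force. Going down to nearly seated (0.1543).

Call:
jog_arm([
  [[0, 0, 0.005, 0], [0, 0, 0.005, 0], [0, 0, 0.005, 0], [0, 0, 0.005, 0], [0, 0, 0.005, 0], [0, 0, 0.005, 0], [0, 0, 0.005, 0], [0, 0, 0.003, 0], [0, 0, 0.002, 0], [0, 0, 0, 0], [0, 0, 0, 0]],
])

```text
time_s: 27.78
tcp_pos: [0.4836, -0.3487, 0.1558]
ee_rot: [[-0.923, -0.386, 0.0], [-0.386, 0.923, -0.0], [-0.0, -0.0, -1.0]]
wrist_force: [-0.5, 0.1, -2.4]
gripper_width: 0.176
gripper_force: 30.0
```

Call:
jog_arm([
  [[0, 0, 0.0005, 0], [0, 0, 0.0005, 0], [0, 0, 0.0005, 0], [0, 0, 0, 0]],
])

```text
time_s: 28.28
tcp_pos: [0.4836, -0.3486, 0.1543]
ee_rot: [[-0.923, -0.386, 0.0], [-0.386, 0.923, -0.0], [-0.0, -0.0, -1.0]]
wrist_force: [-0.2, 0.0, -0.4]
gripper_width: 0.175
gripper_force: 30.0
```

Seated, with the weight just taken up. Releasing, then retreating straight up.

Call:
jog_arm([
  [[0, 0, 0, 0], [0, 0, 0, 0], [0, 0, 0, 0], [0, 0, 0, 0], [0, 0, 0, 0], [0, 0, 0, 0], [0, 0, 0, 0], [0, 0, 0, 0]],
], claw=1)

```text
time_s: 29.28
tcp_pos: [0.4835, -0.3486, 0.154]
ee_rot: [[-0.923, -0.386, -0.0], [-0.386, 0.923, -0.0], [0.0, 0.0, -1.0]]
wrist_force: [0.4, 0.1, 0.0]
gripper_width: 0.968
gripper_force: 0.0
```

Call:
jog_arm([
  [[0, 0, -0.01, 0], [0, 0, -0.02, 0], [0, 0, -0.02, 0], [0, 0, -0.02, 0], [0, 0, -0.02, 0], [0, 0, -0.02, 0], [0, 0, -0.02, 0], [0.02, 0, -0.01, 0], [0.02, 0, 0, 0], [0, 0, 0, 0], [0, 0, 0, 0], [0, 0, 0, 0], [0, 0, 0, 0]],
])

```text
time_s: 30.9
tcp_pos: [0.4469, -0.3639, 0.2937]
ee_rot: [[-0.923, -0.386, -0.0], [-0.386, 0.923, 0.0], [0.0, 0.0, -1.0]]
wrist_force: [-0.6, -0.0, -0.7]
gripper_width: 1.001
gripper_force: 0.0
```

Run:
```python
from h import *
m=camera_model("wrist");b=capture("wrist")[...,::-1];a=capture("scene")[...,::-1]
u,v=map(int,proj(m,(.4835,-.349,.1)));print(u,v)
p=lambda im,x,y,w,h:cv2.resize(im[y:y+h,x:x+w],(400,300),interpolation=cv2.INTER_CUBIC)
cv2.imwrite("pics/c5.png",np.hstack([p(b,max(u-80,0),max(v-60,0),160,120),p(a,220,140,120,90)]))
for z,w in((.134,"head"),(.054,"base")):print(w,proj(m,(.4835,-.3487,z)))
```

```text
258 222
head (np.float64(258.3357918463781), np.float64(237.3391920568212))
base (np.float64(258.4618330446792), np.float64(206.0569191656411))
```

View pics/c5.png

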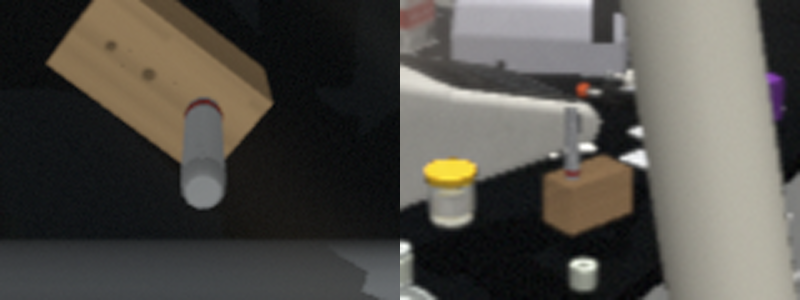

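The drift stands upright with its red band down on the block top: head at crop (204,190), full-image (260,238), against (258,237) predicted. The gripper is clear. Handing in.

```bash
python3 -c "
from station import *
print(finish_job())"
```

```text
the job is handed in; nothing more can be done
None
```

The axle pin was pressed down to its hard stop in the pan (wrist readings stayed below about 13 N), the drift is back upright and fully down in its hole in the block, and the job was handed in at about 31 s; no verdict was returned.

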